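# Find the 12 mm spacer plate by pinch and wedge it home in the spring jig

## Robot

A 7-joint arm with a two-finger parallel gripper is mounted at the origin on a cart in front of the work surface, level with it; the furniture and walls round the work are solid. World frame = base frame: x ahead of the robot, y to its left, z up, the work surface at z = 0. Lengths are in mm, angles in rad, forces in N, time in s.
With the tool pointing down it reaches from about 425 to 975 mm from the base axis. Payload 16.7 kg.
Tool frame: the origin (TCP) lies midway between the tips of the shut fingers; the grasp point (between the pads) lies 19 mm behind it (env.grasp_offset is the distance from the TCP to the grasp point, in mm); z points along the fingers, y is the line along which they close (so a half turn about z gives the same grasp; the last joint's range is limited). The gripper opens to 85 mm and grips with 20 to 120 N. Pads are 22 mm wide; open, the fingers measure 114 mm over their backs; the gripper's body (76 mm by 85 mm) begins 54 mm behind the grasp point. The pads swing forward as they close: fully open they stand 13 mm farther back than shut.
Start: joints at [1.058, 0.426, 0.074, 1.606, -0.034, 1.111, -0.067], TCP at [240.151, -630.796, 231.302] pointing down, gripper open.
Joint ranges: [-2.85, 2.85], [-0.5, 2.14], [-1.23, 1.37], [0.21, 2.46], [-1.02, 4.16], [0.16, 2.05], [-2.73, 2.73]. Speed limits (rad/s): [1.89, 1.89, 2.39, 2.39, 3.01, 3.01, 3.01].

## Interface

Orientations are given as a unit quaternion [x, y, z, w].
In Python, from bench import env gives the robot as it stands. The module is installed in compiled form; this text tells all that it offers.
- The arm moves only by the tool move_arm, never from a script. Its argument "steps" is a list that holds one entry, the list of rows, each a list of 4 numbers: the shift along the tool's x, y, z scaled (see below), then the turn about the tool's z scaled (see below). A call has 1 to 10 rows; each row shifts and turns the commanded pose from where the row before left it, along the tool's axes as they then stand; what a row does not reach is not made up. The controller multiplies each number of a shift by 0.2 m and each number of a turn by 0.12 rad. A row lasts 1/8 s, in which the tool goes at most 62.5 mm and 10.7 degrees, less where a joint would pass 70% of its speed; a pose out of reach is approached as far as the arm can. A call with a number of a shift or a turn outside -1 to 1 is refused whole. A call with a gripper value outside its range is refused whole. "jaw" is the finger opening in mm, from 0 to 85.4, set as the call begins (left out, the last holds). The fingers move at their own pace and stop on an object; "force" is the grip in N (left out, the last holds). Time passes only in rows, so rows that do not move let the fingers close. It gives the time, the measured TCP pose, the force, the opening and the grip force at its end, in the units of the state.
- env.read_state(): the state, without advancing time (a new reading comes with each control period).
- env.snapshot(name): name is "scene" or "side" or "wrist"; returns a dict with "img" (384x512x3 uint8, red, green, blue), "fov_y" (degrees; the focal length in pixels is half the picture's height over the tangent of half this angle, whatever the lens; pixels are square), "cx", "cy" (the principal point, pixels), "rvec" (rotation vector, rad) and "tvec" (3), from world to camera coordinates, as OpenCV has them. Camera axes: x right, y down, z forward; pixel columns grow to the right and rows downward; lengths in mm; the calibration is good to about 2 mm. A picture is of the moment at which its call begins. There is no depth.
- env.job_done(): hands the job in; it is judged then, once.
Trained networks look in the newest picture that a camera, given by its name, has taken for a name from the list of things; names that differ only in an ending like _2 or _b are one class to them, and where a whole thing is asked for, a point or a joint stands for the part that bears it (a point fixed in the world has none). Each returns a list of dicts, best first, with "score" (0 to 1); they miss things now and then, are a little off and sometimes report something else, mostly with a low value. They report only what shows in the picture. A call takes as long as a camera call. They do not tell look-alikes from the thing itself.
- env.boxes_of(target, camera): "at" ([column, row] as shares, 0 to 1, of the picture: columns of its width, rows of its height, amid what is visible of it).
- env.mark_of(target, camera): "at" ([column, row] as shares, 0 to 1, of the picture: columns of its width, rows of its height: a listed point, or the origin of a listed thing).
The state is a dict: "t": time; "joint_positions": joint angles; "dq": joint speeds; "joint_efforts": joint torques, N m; "eef_pos": TCP position; "tcp_rot": TCP orientation; "wrist_force": force on the tool from outside, world axes, zero at the start; "moment": the same for the moment, N m; "width": finger opening in mm; "finger_force": force on a finger pad.
Only numpy, scipy, OpenCV 4.12 (cv2) and the standard library are available. Lean on these libraries where they do the work, as an engineer would, in place of code of your own. Each camera call takes 0.05 s, during which the arm holds its last target. There are 200 camera calls.

## Task

Three steel spacer plates of 8, 12 and 16 mm stand mixed up in the rack. Find the 12 mm one by pinching them, take it out and push it down between the jaws of the spring jig until it rests on the sprung seat, without pressing the seat hard down to its stop, then let go. Never seat another plate in the jig.

Things in the scene. Friction and masses are not known exactly. Their poses are not given: they have to be found in the camera images.
- rack: Low plain aluminium rack, fixed, 50 x 256 mm; origin at the centre of its underside, y axis along its length. Floor 6 mm up; two rails (tops 20 mm up, 22 mm apart) and low dividers of the same height make three places in a row along y, 80 mm apart, each holding one plate on edge.
- place_1 (a point): Centre of the place at the rack's +y end, 48 mm above the rack's underside: half-way up the plate that stands there at the start (the point belongs to the rack and does not follow the plate). The plates: bare steel, 84 mm high, 60 mm wide (along the rack's y), about 0.25 kg; one each is 8, 12 and 16 mm thick (along the rack's x).
- place_2 (a point): The same for the rack's middle place. Which plate stands in which place changes and is not told. A plate may stand up to 4 mm off its place's centre along the rack's y, 2 mm along x, and be turned by up to 0.03 rad.
- place_3 (a point): The same for the place at the rack's -y end.
- jig: Spring jig, fixed: grey base plate 112 x 80 x 8 mm, two dark steel jaws 36 mm wide (along its y), 56 mm high. Origin on the underside, below the fixed jaw's upright face, which is the plane x = 0; the fixed jaw lies at x < 0, the sprung jaw at x > 0, a bracket 52 mm high at x = 58 to 68 mm.
- jig_mouth (a point): Top of the fixed jaw, mid-width, in the plane of its upright face, 56 mm above the jig's underside; axes as jig. A seated plate of thickness t has its centre t/2 along +x from here, its width along y. From this height lead-in slopes run down: 4 mm wide, 7 mm deep on the fixed jaw; 8 mm wide, 14 mm deep on the sprung jaw (mouth 20 mm wide).
- jig_floor (a point): Point on top of the jig's base plate below the slot (6 mm along +x, 8 mm up). Above it is a brass seat on a screw: its top is set anywhere from 13 to 31 mm above the jig's underside (not told: feel for it). It gives under load, 6 N per mm, to a stop 3 mm down. The jaws' friction alone can hold a plate that is let go above the seat.
- jaw (a joint): Travel of the sprung jaw along the jig's +x, m: the gap between the jaw faces is 8 mm + this value (0 at rest, 0.004 with a 12 mm plate flat between the jaws, stop at 0.012). A spring shuts it with about 2.5 to 4 N; wedging a 12 mm plate in over the slopes takes up to about 15 N from above, sliding on takes a few N.
There are look-alikes about, which are no part of the job. Leave any green look-alike of the jig alone.

How it is judged (in metres and radians):
At the end, for the whole second after the job is handed in: The 12 mm plate stands flat between the jaws (jaw travel between 3.1 and 5.0 mm, at rest) and rests on the seat (more than 0.8 N on it) (contact force between seat and anything else above 0.8 N and value of joint jaw between 0.0031 and 0.005 m and velocity of joint jaw below 0.01 m/s); the robot touches nothing.
It fails at once if the seat is pressed with more than 18 N (driven to its stop) (contact force between seat and anything else above 18 N).
It fails at once if a thinner plate is put down on the jig's seat (over 0.5 N on the seat with jaw travel under 2.0 mm) (contact force between seat and anything else above 0.5 N and value of joint jaw below 0.002 m).
It fails at once if a thicker plate is put down on the jig's seat (over 0.5 N on the seat with jaw travel over 6.8 mm) (contact force between seat and anything else above 0.5 N and value of joint jaw above 0.0068 m).
It also fails if it takes over 54 s, if anything falls off the work surface, if the arm or the gripper's body presses on something with over 40 N, if the wrist force passes 120 N, or if a joint passes its speed limit or range.

## Working session

There is one attempt and no reset: what is moved stays moved. The work goes in short steps, Python scripts to look and compute and a tool call to move; the robot and the scene stay as the last step left them, time stands still between calls to the robot, and variables do not carry over. Pictures are saved under pics/ and viewed, at most 10 in all, crops included, and the job is handed in when it is done.

Besides the shell and the picture viewer there is one more tool, called by a JSON object that holds its "fn" and its "kwargs", one argument or row to a line. move_arm: Moves the arm, as the interface text tells. Shifts and turns lie within -1 to 1; 1 stands for 0.2 m of shift or 0.12 rad of turn. Its arguments: {"type":"object","properties":{"steps":{"type":"array"},"jaw":{"type":"number"},"force":{"type":"number"}},"required":["steps"]}

```bash
mkdir -p pics; cat > h.py <<'E'
import numpy as np, cv2
from scipy.spatial.transform import Rotation as R
from scipy.optimize import least_squares
from bench import env
def snap(n,save=None):
    s=env.snapshot(n)
    if save: cv2.imwrite('pics/'+save,s['img'][:,:,::-1])
    h,w=s['img'].shape[:2]; f=h/2/np.tan(np.radians(s['fov_y'])/2)
    s['K']=np.array([[f,0,s['cx']],[0,f,s['cy']],[0,0,1.]]); s['h'],s['w']=h,w
    return s
def px(s,at): return np.array([at[0]*s['w'],at[1]*s['h']])
def ray(s,p):
    Rm=cv2.Rodrigues(np.array(s['rvec'],float))[0]; t=np.array(s['tvec'],float).ravel()
    d=Rm.T@np.linalg.inv(s['K'])@np.array([p[0],p[1],1.]); return -Rm.T@t,d/np.linalg.norm(d)
def onz(s,p,z):
    o,d=ray(s,p); return o+d*(z-o[2])/d[2]
def proj(s,P):
    return cv2.projectPoints(np.array(P,float).reshape(-1,3),np.array(s['rvec'],float),np.array(s['tvec'],float),s['K'],None)[0].reshape(-1,2)
E
cat > a.py <<'E'
from h import *
np.set_printoptions(precision=1,suppress=True)
Z=dict(rack=0,place_1=48,place_2=48,place_3=48,jig=0,jig_mouth=56,jig_floor=8)
ims=[]
for c in ['scene','side','wrist']:
    s=snap(c,c+'0.png'); print(c,s['fov_y'],'cam',ray(s,(256,192))[0])
    for t,z in Z.items():
        for d in env.mark_of(t,c)[:4]:
            if d['score']>.15:
                p=px(s,d['at']); print(t,round(d['score'],2),p,onz(s,p,z))
print(env.read_state())
E
python3 a.py
```

```text
scene 47.542822252111534 cam [ 58.1 962.7 856.4]
rack 0.65 [226.6 252.4] [564.9 131.    0. ]
place_1 0.97 [225.5 253.1] [538.  181.4  48. ]
place_1 0.81 [228.5 238.4] [560.4 122.3  48. ]
place_1 0.57 [231.5 221.3] [590.5  47.3  48. ]
place_2 0.97 [225.5 253.1] [538.  181.4  48. ]
place_2 0.81 [228.5 238.4] [560.4 122.3  48. ]
place_2 0.57 [231.5 221.3] [590.5  47.3  48. ]
place_3 0.97 [225.5 253.1] [538.  181.4  48. ]
place_3 0.81 [228.5 238.4] [560.4 122.3  48. ]
place_3 0.57 [231.5 221.3] [590.5  47.3  48. ]
jig 0.92 [302.  181.5] [ 497.5 -322.8    0. ]
jig 0.75 [280.3 147.5] [ 672.6 -536.9    0. ]
jig 0.64 [279.5 188.2] [ 555.7 -248.6    0. ]
jig 0.57 [277.7 201.1] [ 530.1 -171.5    0. ]
jig_mouth 0.97 [283.1 140.3] [ 645.9 -500.1   56. ]
jig_mouth 0.61 [281.2 187.6] [ 519.4 -175.1   56. ]
jig_floor 0.71 [281.4 201.4] [ 513.5 -164.3    8. ]
jig_floor 0.64 [302.1 179.5] [ 497.9 -324.     8. ]
jig_floor 0.63 [279.6 148.2] [ 667.2 -516.1    8. ]
side 52.12234910623409 cam [195.4 682.5 558. ]
rack 0.63 [207.9 273.8] [552.9 125.3   0. ]
place_1 0.75 [195.2 284. ] [529.4 208.6  48. ]
pl
[... 593 characters left out ...]
[ 651.8 -507.6   56. ]
jig_mouth 0.74 [274.5 193.8] [ 517.8 -168.4   56. ]
jig_floor 0.97 [276.6 206.3] [ 517.4 -186.5    8. ]
jig_floor 0.92 [296.7 183.9] [ 510.2 -335.6    8. ]
jig_floor 0.85 [275.8 157.4] [ 641.1 -495.7    8. ]
wrist 60.45045325657778 cam [ 310.8 -603.1  374.4]
{'t': 1.2, 'joint_positions': array([ 1.1,  0.4,  0.1,  1.6, -0. ,  1.1, -0.1]), 'dq': array([ 0., -0., -0., -0., -0.,  0.,  0.]), 'joint_efforts': array([ -0. , -95. ,   3.8, -46.4,   0. ,   0. ,  -0. ]), 'eef_pos': array([ 240.1, -630.8,  231.3]), 'tcp_rot': array([ 1. ,  0.2,  0. , -0. ]), 'wrist_force': array([ 0.2, -0.3, -0. ]), 'moment': array([-0., -0., -0.]), 'finger_force': 0.0, 'width': 85.40512677508761}
```

View images.

```bash
python3 - <<'E'
import cv2
a=cv2.imread('pics/scene0.png')[110:310,190:340]; b=cv2.imread('pics/side0.png')[110:330,160:340]
import numpy as np
a=cv2.resize(a,(390,520),interpolation=cv2.INTER_CUBIC); b=cv2.resize(b,(400,489),interpolation=cv2.INTER_CUBIC)
c=np.zeros((520,795,3),np.uint8); c[:,:390]=a; c[:489,395:795]=b
cv2.imwrite('pics/crop1.png',c)
E
```

```text
(no output)
```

View pics/crop1.png

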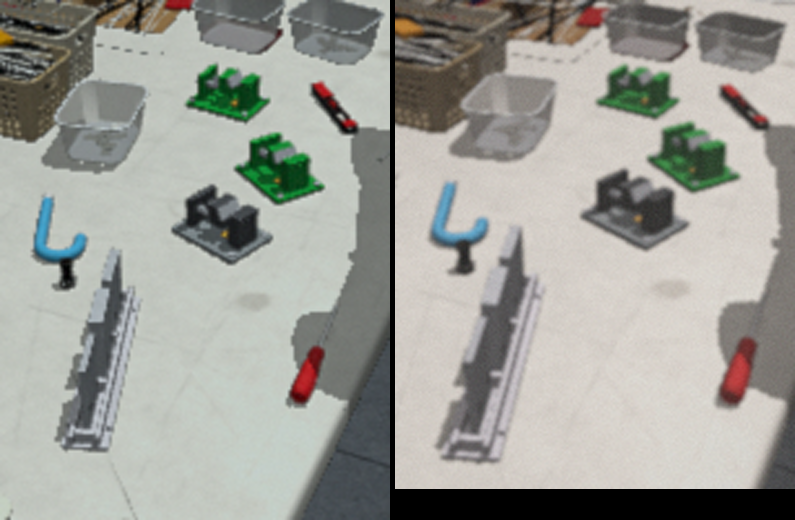

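View pics/wrist0.png

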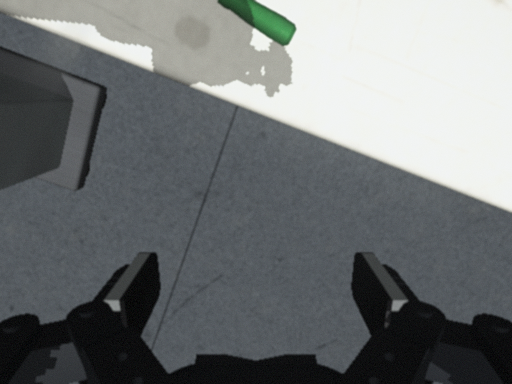

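```bash
python3 - <<'E'
from h import *
np.set_printoptions(precision=2,suppress=True)
s=snap('scene')
for p in [(172,232),(235,262),(272,238)]:
    print('jig corner',onz(s,(190+p[0]/2.6,110+p[1]/2.6),8))
for p in [(113,250),(98,293),(84,340)]:
    print('plate top',onz(s,(190+p[0]/2.6,110+p[1]/2.6),90))
for p in [(65,445),(105,447),(138,290)]:
    print('rack corner',onz(s,(190+p[0]/2.6,110+p[1]/2.6),10))
w=snap('wrist'); st=env.read_state(); T=R.from_quat(st['tcp_rot']).as_matrix(); print(T)
o,d=ray(w,(256,192)); print('cam in tool',T.T@(o-st['eef_pos']),'fwd',T.T@d,'a',np.degrees(np.arctan2(T[1,0],T[0,0])))
E
```

```text
jig corner [ 597.59 -141.65    8.  ]
jig corner [ 496.01 -113.26    8.  ]
jig corner [ 472.26 -181.54    8.  ]
plate top [592.66  26.03  90.  ]
plate top [569.74 105.08  90.  ]
plate top [544.96 181.64  90.  ]
rack corner [532.49 254.62  10.  ]
rack corner [493.44 240.24  10.  ]
rack corner [581.15  -9.52  10.  ]
[[ 0.93  0.36 -0.  ]
 [ 0.36 -0.93  0.  ]
 [ 0.   -0.   -1.  ]]
cam in tool [  75.87   -0.78 -143.11] fwd [-0.28  0.    0.96] a 20.83762735237216
```

```bash
cat > plan.py <<'E'
import sys
from h import *
def plan(x,y,z,adeg,n=None,off=0.):
    """rows for TCP target, linear; shift in axes before the row's turn"""
    st=env.read_state(); T=R.from_quat(st['tcp_rot']).as_matrix(); p=np.array(st['eef_pos'])
    a=np.arctan2(T[1,0],T[0,0]); D=np.array([x,y,z])-p; da=np.radians(adeg)-a
    k=int(max(np.ceil(np.linalg.norm(D)/58),np.ceil(abs(da)/.115),n or 1))
    print('now',p.round(1),round(np.degrees(a),2),'F',np.round(st['wrist_force'],1),'w',round(st['width'],2),'t',round(st['t'],2),'rows',k)
    rows=[]
    for i in range(k):
        b=a+da*i/k; d=D/k
        rows.append([float(v) for v in np.round([(d[0]*np.cos(b)+d[1]*np.sin(b))/200,(d[0]*np.sin(b)-d[1]*np.cos(b))/200,-d[2]/200,-da/k/.12],4)])
    print(rows)
if __name__=='__main__': plan(*[float(v) for v in sys.argv[1:5]],n=int(sys.argv[5]) if len(sys.argv)>5 else None)
E
python3 plan.py 530 -165 250 74.5
```

```text
now [ 240.1 -630.8  231.3] 20.84 F [-0.9 -0.1  0.4] w 85.01 t 1.3 rows 10
[[0.2183, -0.1661, -0.0094, -0.7805], [0.2329, -0.145, -0.0094, -0.7805], [0.2454, -0.1225, -0.0094, -0.7805], [0.2558, -0.0991, -0.0094, -0.7805], [0.2639, -0.0747, -0.0094, -0.7805], [0.2698, -0.0497, -0.0094, -0.7805], [0.2732, -0.0242, -0.0094, -0.7805], [0.2743, 0.0014, -0.0094, -0.7805], [0.273, 0.0271, -0.0094, -0.7805], [0.2692, 0.0525, -0.0094, -0.7805]]
```

{"fn": "move_arm", "kwargs": {
  "steps": [
    [[0.218,-0.166,-0.009,-0.78],[0.233,-0.145,-0.009,-0.78],[0.245,-0.123,-0.009,-0.78],[0.256,-0.099,-0.009,-0.78],[0.264,-0.075,-0.009,-0.78],[0.27,-0.05,-0.009,-0.78],[0.273,-0.024,-0.009,-0.78],[0.274,0.001,-0.009,-0.78],[0.273,0.027,-0.009,-0.78],[0.269,0.053,-0.009,-0.78]]
  ]
}}

```text
t: 2.55
eef_pos: [530.7, -163.6, 249.7]
tcp_rot: [0.795, 0.606, 0.0, 0.0]
wrist_force: [1.4, -0.9, 0.4]
width: 85.4
finger_force: 0.0
```

```bash
python3 - <<'E'
from h import *
np.set_printoptions(precision=1,suppress=True)
s=snap('wrist','wjig.png')
for t,z in dict(jig=0,jig_mouth=56,jig_floor=8).items():
    for d in env.mark_of(t,'wrist')[:3]:
        p=px(s,d['at']); print(t,round(d['score'],2),p,onz(s,p,z))
import pickle; pickle.dump({k:s[k] for k in s if k!='img'},open('wjig.pkl','wb'))
E
python3 plan.py 560 115 260 107.5
```

```text
jig 0.86 [265.1 280.4] [ 500.3 -327.7    0. ]
jig 0.75 [245.6 168.1] [ 517.4 -171.2    0. ]
jig_mouth 0.95 [264.8 300.9] [ 500.1 -320.5   56. ]
jig_floor 0.78 [268.6 280.6] [ 505.7 -324.3    8. ]
jig_floor 0.62 [251.  168.9] [ 524.  -172.1    8. ]
now [ 530.3 -164.1  249.3] 74.58 F [-0.7 -1.2 -0.7] w 85.15 t 2.75 rows 5
[[0.277, -0.0456, -0.0107, -0.9577], [0.2804, -0.0136, -0.0107, -0.9577], [0.2801, 0.0187, -0.0107, -0.9577], [0.2761, 0.0507, -0.0107, -0.9577], [0.2685, 0.082, -0.0107, -0.9577]]
```

View pics/wjig.png

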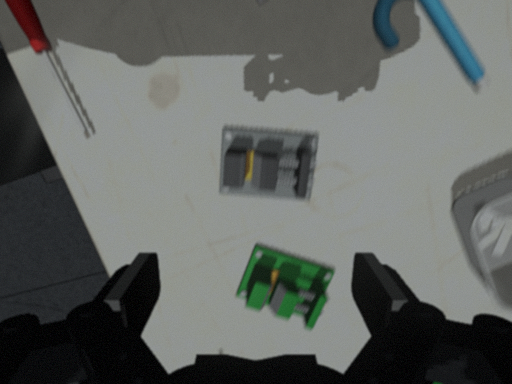

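{"fn": "move_arm", "kwargs": {
  "steps": [
    [[0.277,-0.046,-0.011,-0.96],[0.28,-0.014,-0.011,-0.96],[0.28,0.019,-0.011,-0.96],[0.276,0.051,-0.011,-0.96],[0.268,0.082,-0.011,-0.96]]
  ]
}}

```text
t: 3.38
eef_pos: [560.1, 114.0, 260.6]
tcp_rot: [0.591, 0.807, -0.0, 0.0]
wrist_force: [0.6, -1.2, 1.1]
width: 85.4
finger_force: 0.0
```

```bash
python3 - <<'E'
from h import *
np.set_printoptions(precision=1,suppress=True)
import pickle; s=pickle.load(open('wjig.pkl','rb'))
c=[onz(s,p,8) for p in [(224,125),(319,132),(314,200),(219,196)]]; print(np.array(c), np.mean(c,0))
for i,j in [(0,1),(3,2),(0,3),(1,2)]:
    v=c[j]-c[i]; print(np.linalg.norm(v),np.degrees(np.arctan2(v[1],v[0])))
s=snap('wrist','wrack.png')
for d in env.mark_of('place_1','wrist')[:4]:
    p=px(s,d['at']); print(round(d['score'],2),p,onz(s,p,48))
pickle.dump({k:s[k] for k in s},open('wrack.pkl','wb'))
im=cv2.resize(s['img'][:,:,::-1],(800,600),interpolation=cv2.INTER_CUBIC); cv2.imwrite('pics/wrack_b.png',im)
E
```

```text
[[ 508.  -114.4    8. ]
 [ 611.4 -151.2    8. ]
 [ 588.1 -230.3    8. ]
 [ 477.2 -194.4    8. ]] [ 546.2 -172.6    8. ]
109.72442880965517 -19.56879015059425
116.59444232412186 -17.979988537893394
85.6993194634128 -111.10185117637225
82.56041942074313 -106.42177923557774
0.87 [253.8  81.7] [533.9 196.4  48. ]
0.82 [258.7 156.5] [562.1 124.4  48. ]
0.76 [259.4 225.9] [587.5  46.9  48. ]
```

View pics/wrack_b.png

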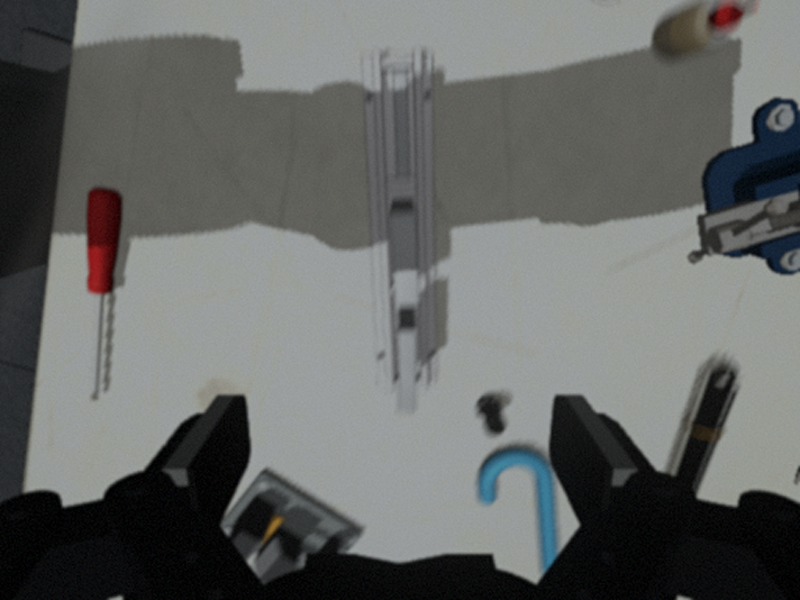

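```bash
python3 - <<'E'
from h import *
s=snap('wrist'); im=s['img'][30:275,225:290,::-1]
cv2.imwrite('pics/cr.png',cv2.resize(im[:],None,fx=2.4,fy=2.4,interpolation=cv2.INTER_CUBIC))
im=s['img'].astype(int).sum(2)//3
for r in (85,95,105,145,155,165,225,240,250): print(r,im[r,236:284])
import pickle; pickle.dump({k:s[k] for k in s},open('wrack.pkl','wb'))
for d in env.mark_of('place_1','wrist')[:4]:
    p=px(s,d['at']); print(round(d['score'],2),p,onz(s,p,48).round(1))
E
```

```text
85 [ 99  97  91  86  98 101  96  88  74  97 104 106 107 108  96  81  83  88
  88  86  86  89  84  82  99 108 104  91  85  92 101 100  91  87  99 104
 102 104 103  92  94  95  95  92  94  92  94  92]
95 [101  98  96  91  93  98  96  82  76  95 102 104 103 107  95  80  84  84
  85  88  86  86  80  82  91 103 106  98  82  90  96  99  89  87  98 103
 103 104  97  92  92  90  93  93  91  93  96  95]
105 [101 103  93  81  87  95  98  89  83  89 100 102 105 104  93  81  77  81
  87  85  85  84  80  78  86 101 107  96  83  86  99  98  92  90  96 102
 104 100  96  89  91  93  95  93  94  94  93  94]
145 [95 96 97 95 87 87 95 97 91 82 76 71 63 68 68 71 69 70 66 70 73 75 77 73
 73 77 73 67 73 83 94 98 95 88 92 99 98 99 93 83 88 90 93 91 88 84 87 94]
155 [ 97  99  99 101  94  92  94  97  92  82  70  72  77  88  89  88  90  89
  89  89  87  93  92  90  89  88  88  75  67  81  94  99  91  90  94  99
 102  99  91  89  89  92  98  93  93  97  98  94]
165 [149 156 160 157 148 136 149 155 154 130  94  84  83  86  89  88  88  90
  90  93  92  90  93  89  89  95  87  81  71  81  95  96  99  88  94  99
  99 100  95  90  93  96  92  97  96  96  93  94]
225 [152 146 153 156 157 159 150 140 152 161 154 127  96  94  98 112 136 146
 147 148 144 146 145 142 144 139 124 100  89  79  87  95  99  87  87  94
  97  98  99  89  89  92  96  97  96 101 116 140]
240 [159 154 147 152 160 159 151 148 152 157 157 139 103  93  94 104 133 143
 145 142 139 142 142 143 144 136 132 141 143 124 110 115 124 117 100  97
 114 140 152 139 127 148 155 159 157 156 156 156]
250 [160 154 144 151 156 156 159 154 149 157 161 146 122 124 123 122 135 144
 148 143 142 144 144 147 146 138 124 124 131 131 144 154 161 141 110 112
 137 154 153 143 144 152 155 158 156 157 158 157]
0.85 [253.2864  87.5904] [534.1 196.5  48. ]
0.81 [255.2832 232.512 ] [585.7  43.5  48. ]
0.68 [257.5872 162.5088] [562.5 123.5  48. ]
0.37 [156.7232 362.9184] [ 518.4 -176.9   48. ]
```

View pics/cr.png

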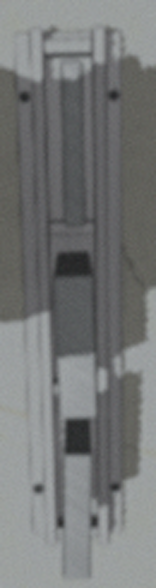

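```bash
python3 - <<'E'
from h import *
import pickle; s=pickle.load(open('wrack.pkl','rb')); st=env.read_state(); print(st['eef_pos'],st['tcp_rot'])
P=lambda *p: onz(s,p,90)[:2].round(1)
im=s['img'].astype(int).sum(2)//3
print(im[205:285,256:258].mean(1).astype(int))
print('bot',P(256.7,219.6),P(256.7,271)); print('w',P(251.4,230),P(262,230))
print('mid',P(254.8,144),P(255.6,204),'top',P(255,56),P(255,123), 'wt',P(250.3,95),P(259.8,95),'wm',P(247,160),P(263.3,160))
g=im
for r in range(222,270,8):
    row=cv2.GaussianBlur(s['img'].astype(np.float32).mean(2),(0,0),.8)[r]; d=np.diff(row)
    l=246+np.argmax(d[246:256]);q=257+np.argmin(d[257:268]); print(r,l+.5,q+.5,row[246:270].astype(int))
E
```

```text
[559.93320767 113.66216928 260.15466992] [ 5.91561583e-01  8.06259794e-01 -1.88876219e-04 -5.15076412e-05]
[ 57  45  43  47  47  48  44  46  46  46  44  42  43  60  98 132 145 149
 146 146 145 145 143 148 147 145 146 144 141 144 144 145 146 144 143 140
 140 144 145 145 146 146 145 144 146 143 144 142 145 144 143 142 141 141
 141 139 141 140 138 140 139 140 142 141 142 142 149 156 157 157 157 159
 159 158 158 158 159 159 156 158]
bot [577.   74.9] [595.2  18.8]
w [575.3  62.4] [585.7  65.7]
mid [551.5 147.7] [570.8  90.6] top [527.8 221.6] [545.6 166.4] wt [533.9 188.9] [542.1 191.5] wm [549.1 130.7] [564.  135.5]
222 251.5 262.5 [145 124 104  98 104 115 131 143 146 147 147 146 145 145 143 137 121 102
  89  84  88  94  95  90]
230 251.5 262.5 [148 127 104  96 101 113 129 142 146 146 146 146 146 145 142 134 119 102
  91  86  88  94  95  91]
238 251.5 264.5 [151 133 109  97  99 110 127 139 143 144 144 144 144 143 141 136 129 127
 123 110  99  97  96  94]
246 251.5 262.5 [154 137 106  77  72  94 125 143 148 148 147 145 144 144 141 130 105  79
  71  92 126 149 152 137]
254 252.5 260.5 [153 147 140 138 138 136 138 142 144 144 144 144 144 144 141 135 132 139
 146 148 150 153 153 146]
262 252.5 260.5 [158 157 157 154 145 135 135 139 140 140 140 140 140 139 136 132 134 146
 155 158 158 158 158 158]
```

```bash
python3 plan.py 586 47 150 108.2; python3 -c "
from plan import plan"
```

```text
now [559.9 113.7 260.2] 107.46 F [-1.  -1.2 -0.1] w 85.28 t 3.58 rows 3
[[-0.119, 0.0081, 0.1836, -0.0357], [-0.1191, 0.0076, 0.1836, -0.0357], [-0.1191, 0.0071, 0.1836, -0.0357]]
```

{"fn": "move_arm", "kwargs": {
  "steps": [
    [[-0.119,0.008,0.184,-0.036],[-0.119,0.008,0.184,-0.036],[-0.119,0.007,0.184,-0.036],[0,0,0.16,0],[0,0,0.16,0],[0,0,0.12,0],[0,0,0,0]]
  ],
  "jaw": 45,
  "force": 20
}}

```text
t: 4.45
eef_pos: [584.9, 44.9, 60.5]
tcp_rot: [0.587, 0.809, -0.001, -0.001]
wrist_force: [0.6, 0.9, 0.6]
width: 44.8
finger_force: 0.0
```

{"fn": "move_arm", "kwargs": {
  "steps": [
    [[0,0,0,0],[0,0,0,0],[0,0,0,0],[0,0,0,0],[0,0,0,0],[0,0,0,0]]
  ],
  "jaw": 0,
  "force": 20
}}

```text
t: 5.2
eef_pos: [586.5, 46.7, 63.1]
tcp_rot: [0.587, 0.81, 0.0, 0.001]
wrist_force: [-1.7, -2.1, 7.8]
width: 11.8
finger_force: 22.6
```

{"fn": "move_arm", "kwargs": {
  "steps": [
    [[0,0,0,0],[0,0,0,0],[0,0,-0.1,0],[0,0,-0.25,0],[0,0,-0.28,0],[0,0,-0.05,0]]
  ],
  "force": 80
}}

```text
t: 5.95
eef_pos: [587.9, 47.9, 203.2]
tcp_rot: [0.586, 0.81, 0.002, 0.003]
wrist_force: [0.4, -0.6, -4.1]
width: 10.8
finger_force: 78.7
```

```bash
python3 plan.py 510 -235 200 72
```

```text
now [587.9  47.9 203.2] 108.22 F [ 0.4 -0.6 -4.1] w 10.84 t 5.95 rows 6
[[-0.2036, -0.1353, 0.0027, 0.8779], [-0.2167, -0.1132, 0.0027, 0.8779], [-0.2274, -0.0898, 0.0027, 0.8779], [-0.2356, -0.0653, 0.0027, 0.8779], [-0.2412, -0.0402, 0.0027, 0.8779], [-0.244, -0.0146, 0.0027, 0.8779]]
```

{"fn": "move_arm", "kwargs": {
  "steps": [
    [[-0.204,-0.135,0.003,0.88],[-0.217,-0.113,0.003,0.88],[-0.227,-0.09,0.003,0.88],[-0.236,-0.065,0.003,0.88],[-0.241,-0.04,0.003,0.88],[-0.244,-0.015,0.003,0.88],[0,0,0,0],[0,0,0,0]]
  ]
}}

```text
t: 6.95
eef_pos: [508.0, -235.1, 194.4]
tcp_rot: [0.809, 0.587, 0.0, -0.0]
wrist_force: [-0.0, 0.8, -2.5]
width: 10.8
finger_force: 78.6
```

```bash
python3 - <<'E'
from h import *
import pickle
np.set_printoptions(precision=1,suppress=True)
s=snap('wrist'); st=env.read_state(); print(st['eef_pos'],st['tcp_rot'],st['width'],st['wrist_force'],st['t'])
for t,z in dict(jig=0,jig_mouth=56,jig_floor=8).items():
    for d in env.mark_of(t,'wrist')[:3]:
        p=px(s,d['at']); print(t,round(d['score'],2),p,onz(s,p,z))
pickle.dump(s,open('wj2.pkl','wb'))
cv2.imwrite('pics/wj2.png',cv2.resize(s['img'][20:320,150:390,::-1],(480*1,600),interpolation=cv2.INTER_CUBIC))
E
```

```text
[ 508.3 -234.6  194.4] [ 0.8  0.6  0.  -0. ] 10.46119547511669 [ 1.  -0.6 -2.5] 7.0
jig 0.98 [244.6 105.2] [ 518.8 -170.2    0. ]
jig 0.94 [434.7 343.4] [ 652.2 -515.     0. ]
jig 0.73 [272.3 245.7] [ 499.6 -324.5    0. ]
jig_mouth 0.58 [241.  102.5] [ 518.8 -166.1   56. ]
jig_floor 0.89 [442.5 348.1] [ 657.3 -516.6    8. ]
jig_floor 0.86 [249.6 102.9] [ 524.4 -169.5    8. ]
jig_floor 0.66 [276.7 246.7] [ 504.6 -323.3    8. ]
```

View pics/wj2.png

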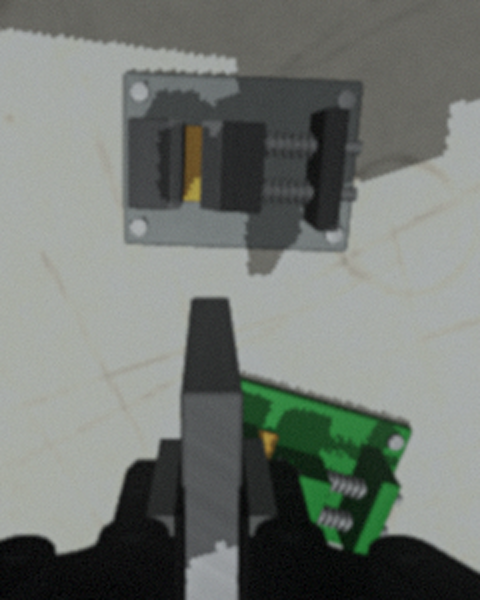

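```bash
python3 - <<'E'
from h import *
import pickle
s=pickle.load(open('wj2.pkl','rb')); st=env.read_state()
T=R.from_quat(st['tcp_rot']).as_matrix(); p0=st['eef_pos']
C=lambda x,y,z: onz(s,(150+x/2,20+y/2),z)
def ang(a,b): v=b-a; return round(np.degrees(np.arctan2(v[1],v[0])),1),round(np.linalg.norm(v),1)
c=[C(125,72,8),C(362,83,8),C(345,250,8),C(125,242,8)]
print([ang(c[0],c[1]),ang(c[3],c[2]),ang(c[0],c[3]),ang(c[1],c[2])],np.mean(c,0))
print('sprung top edge',ang(C(222,121,56),C(220,210,56)),'fixed left',ang(C(130,118,56),C(128,206,56)), ang(C(222,121,56),C(267,124,56)))
e=np.radians(-18); ex=np.array([np.cos(e),np.sin(e),0]); ey=np.array([-ex[1],ex[0],0])
m=C(182,163,56); print('mouth',m)
for n,q,z in [('slopetopL',(173,163),56),('slopebotL',(183,163),49),('slopebotR',(203,163),42),('slopetopR',(222,165),56),('outerL',(129,163),56),('bracketL',(318,165),52),('bracketR',(345,165),52)]:
    print(n,((C(*q,z)-m)@ex).round(1))
print('jaw y mid', ((C(222,121,56)+C(220,210,56))/2-m)@ey, 'a',np.degrees(np.arctan2(T[1,0],T[0,0])))
# plate edge in tool frame
o=T.T@(ray(s,(0,0))[0]-p0)
for q,z in [((192,298),56),((229,298),56),((183,392),-28),((241,392),-28)]:
    d=T.T@ray(s,(150+q[0]/2,20+q[1]/2))[1]; k=(z-o[2])/d[2]; print('plate',(o+k*d).round(1))
E
```

```text
[(np.float64(-20.6), np.float64(110.2)), (np.float64(-20.2), np.float64(109.9)), (np.float64(-110.3), np.float64(78.5)), (np.float64(-110.5), np.float64(77.8))] [ 542.90396767 -175.08496956    8.        ]
sprung top edge (np.float64(-109.2), np.float64(35.3)) fixed left (np.float64(-111.5), np.float64(34.9)) (np.float64(-21.7), np.float64(18.2))
mouth [ 519.0995188  -165.31003417   56.        ]
slopetopL -3.7
slopebotL 0.1
slopebotR 8.5
slopetopR 16.4
outerL -21.8
bracketL 56.6
bracketR 67.9
jaw y mid -1.3537315520702446 a 72.01996760224075
plate [30.9 -5.4 56. ]
plate [30.8  6.  56. ]
plate [ 31.8  -4.9 -28. ]
plate [ 31.7   5.9 -28. ]
```

```bash
python3 plan.py 524.3 -168.5 130 69.6 3
```

```text
now [ 508.4 -234.6  194.4] 72.02 F [ 0.8 -0.9 -3.4] w 10.79 t 7.15 rows 3
[[0.1129, -0.0089, 0.1073, 0.1173], [0.1128, -0.0104, 0.1073, 0.1173], [0.1126, -0.012, 0.1073, 0.1173]]
```

{"fn": "move_arm", "kwargs": {
  "steps": [
    [[0.113,-0.009,0.07,0.117],[0.113,-0.01,0.107,0.117],[0.113,-0.012,0.107,0.117],[0,0,0.03,0],[0,0,0,0],[0,0,0,0]]
  ]
}}

```text
t: 7.9
eef_pos: [524.4, -170.1, 132.1]
tcp_rot: [0.822, 0.57, 0.0, 0.0]
wrist_force: [0.1, 0.2, -3.0]
width: 10.7
finger_force: 78.4
```

```bash
python3 plan.py 524.3 -168.5 118 69.6 3; python3 - <<'E'
from h import *
s=snap('wrist'); st=env.read_state(); print(st['eef_pos'],st['wrist_force'],st['t'])
cv2.imwrite('pics/wj3.png',s['img'][:,130:390,::-1])
E
```

```text
now [ 524.4 -170.1  132.1] 69.47 F [ 0.1  0.2 -3. ] w 10.71 t 7.9 rows 3
[[0.0024, -0.0012, 0.0236, -0.0065], [0.0024, -0.0012, 0.0236, -0.0065], [0.0024, -0.0012, 0.0236, -0.0065]]
[ 524.44071134 -170.08691528  132.14348102] [-0.17848557 -0.12653667 -2.40581675] 7.95
```

View pics/wj3.png

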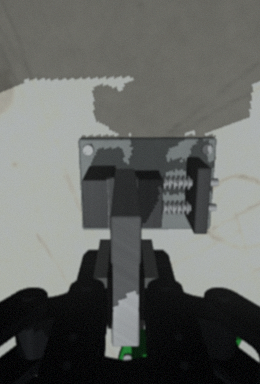

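{"fn": "move_arm", "kwargs": {
  "steps": [
    [[0.007,-0.001,0.02,0],[0,0,0.02,0],[0,0,0.02,0],[0,0,0.015,0],[0,0,0.015,0],[0,0,0.015,0],[0,0,0.01,0],[0,0,0,0]]
  ]
}}

```text
t: 8.95
eef_pos: [524.5, -168.0, 108.4]
tcp_rot: [0.822, 0.57, -0.0, -0.0]
wrist_force: [-0.9, 0.0, -2.7]
width: 10.7
finger_force: 78.4
```

{"fn": "move_arm", "kwargs": {
  "steps": [
    [[0,0,0.01,0],[0,0,0.01,0],[0,0,0.01,0],[0,0,0.01,0],[0,0,0,0]]
  ]
}}

```text
t: 9.57
eef_pos: [524.3, -168.0, 100.3]
tcp_rot: [0.822, 0.57, -0.0, -0.0]
wrist_force: [-2.8, 1.7, -0.6]
width: 10.8
finger_force: 78.9
```

{"fn": "move_arm", "kwargs": {
  "steps": [
    [[0,0,0.01,0],[0,0,0.01,0],[0,0,0.01,0],[0,0,0,0]]
  ]
}}

```text
t: 10.07
eef_pos: [524.2, -168.0, 94.1]
tcp_rot: [0.822, 0.57, -0.0, -0.0]
wrist_force: [-2.6, 0.8, -4.6]
width: 10.4
finger_force: 78.6
```

{"fn": "move_arm", "kwargs": {
  "steps": [
    [[0,0,0.01,0],[0,0,0.005,0],[0,0,0.005,0],[0,0,0.005,0],[0,0,0,0]]
  ]
}}

```text
t: 10.7
eef_pos: [524.5, -168.0, 89.4]
tcp_rot: [0.822, 0.57, -0.0, -0.0]
wrist_force: [-2.4, 1.1, -2.7]
width: 10.2
finger_force: 78.8
```

```bash
python3 - <<'E'
from h import *
s=snap('wrist'); st=env.read_state(); print(st['eef_pos'],st['wrist_force'],st['t'])
a=cv2.resize(s['img'][120:260,200:360,::-1],(480,420),interpolation=cv2.INTER_CUBIC)
s=snap('side')
b=cv2.resize(s['img'][150:240,230:330,::-1],(300,270),interpolation=cv2.INTER_CUBIC)
c=np.zeros((420,780,3),np.uint8); c[:,:480]=a; c[:270,480:]=b; cv2.imwrite('pics/wj4.png',c)
E
```

```text
[ 524.45585542 -168.04952587   89.43067969] [-2.52619164  1.56129874 -2.73151917] 10.75
```

View pics/wj4.png

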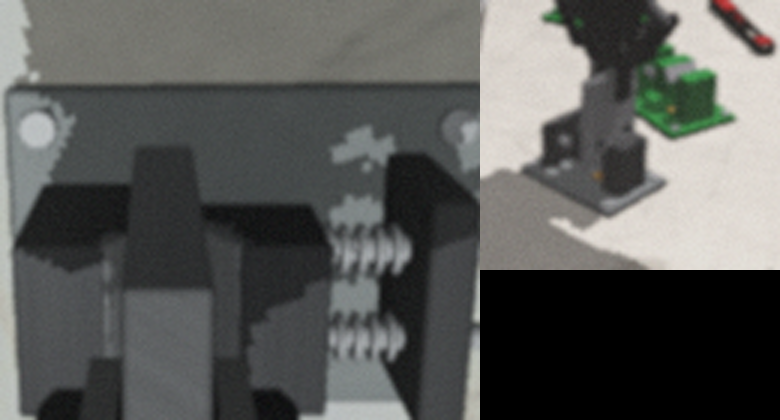

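{"fn": "move_arm", "kwargs": {
  "steps": [
    [[0,-0.003,0.005,0],[0,-0.002,0,0],[0,0,0,0]]
  ]
}}

```text
t: 11.18
eef_pos: [523.7, -167.7, 88.5]
tcp_rot: [0.822, 0.57, 0.0, 0.0]
wrist_force: [-0.6, 0.7, -4.9]
width: 10.6
finger_force: 78.3
```

{"fn": "move_arm", "kwargs": {
  "steps": [
    [[0,-0.002,0.005,0],[0,0,0.003,0],[0,0,0,0]]
  ]
}}

```text
t: 11.55
eef_pos: [523.6, -167.7, 87.1]
tcp_rot: [0.822, 0.57, 0.0, 0.0]
wrist_force: [0.5, 0.5, 0.2]
width: 10.6
finger_force: 79.2
```

{"fn": "move_arm", "kwargs": {
  "steps": [
    [[0,0,0,0]]
  ]
}}

```text
t: 11.68
eef_pos: [523.6, -167.6, 87.1]
tcp_rot: [0.822, 0.57, 0.0, 0.0]
wrist_force: [0.9, -0.5, 0.3]
width: 10.8
finger_force: 79.2
```

{"fn": "move_arm", "kwargs": {
  "steps": [
    [[0,0,0.003,0],[0,0,0,0]]
  ]
}}

```text
t: 11.92
eef_pos: [523.6, -167.6, 86.5]
tcp_rot: [0.822, 0.57, 0.0, 0.0]
wrist_force: [2.7, -1.3, 0.6]
width: 10.7
finger_force: 79.3
```

{"fn": "move_arm", "kwargs": {
  "steps": [
    [[0,0.001,0.004,0],[0,0,0.003,0],[0,0,0,0]]
  ]
}}

```text
t: 12.3
eef_pos: [523.5, -167.7, 84.9]
tcp_rot: [0.822, 0.57, 0.0, 0.0]
wrist_force: [2.8, -0.8, 1.5]
width: 10.7
finger_force: 79.2
```

{"fn": "move_arm", "kwargs": {
  "steps": [
    [[0,0,0.004,0],[0,0,0,0]]
  ]
}}

```text
t: 12.55
eef_pos: [523.5, -167.7, 84.1]
tcp_rot: [0.822, 0.57, 0.0, 0.0]
wrist_force: [3.2, -0.8, 1.3]
width: 10.6
finger_force: 79.2
```

{"fn": "move_arm", "kwargs": {
  "steps": [
    [[0,0,0.004,0],[0,0,0,0]]
  ]
}}

```text
t: 12.8
eef_pos: [523.4, -167.6, 83.3]
tcp_rot: [0.822, 0.57, 0.0, 0.0]
wrist_force: [3.3, -1.1, 0.9]
width: 11.0
finger_force: 79.2
```

{"fn": "move_arm", "kwargs": {
  "steps": [
    [[0,0.001,0.005,0],[0,0,0,0]]
  ]
}}

```text
t: 13.05
eef_pos: [523.5, -167.7, 82.2]
tcp_rot: [0.822, 0.57, -0.0, -0.0]
wrist_force: [2.8, -1.5, -0.3]
width: 11.0
finger_force: 79.2
```

{"fn": "move_arm", "kwargs": {
  "steps": [
    [[0,0.001,0.005,0],[0,0,0,0]]
  ]
}}

```text
t: 13.3
eef_pos: [523.6, -167.7, 81.1]
tcp_rot: [0.822, 0.57, -0.0, -0.0]
wrist_force: [1.4, -0.8, -0.1]
width: 10.5
finger_force: 79.2
```

{"fn": "move_arm", "kwargs": {
  "steps": [
    [[0,0,0.004,0],[0,0,0,0]]
  ]
}}

```text
t: 13.55
eef_pos: [523.6, -167.8, 80.4]
tcp_rot: [0.822, 0.57, -0.0, -0.0]
wrist_force: [1.2, 0.0, -1.4]
width: 10.2
finger_force: 79.1
```

{"fn": "move_arm", "kwargs": {
  "steps": [
    [[0,0,0.005,0],[0,0,0,0]]
  ]
}}

```text
t: 13.8
eef_pos: [523.6, -167.8, 79.4]
tcp_rot: [0.822, 0.57, -0.0, -0.0]
wrist_force: [1.7, -0.1, -1.8]
width: 10.6
finger_force: 79.1
```

{"fn": "move_arm", "kwargs": {
  "steps": [
    [[0,0,0.005,0],[0,0,0,0]]
  ]
}}

```text
t: 14.05
eef_pos: [523.6, -167.8, 78.4]
tcp_rot: [0.822, 0.57, -0.0, -0.0]
wrist_force: [0.2, -0.6, -2.5]
width: 10.4
finger_force: 79.1
```

{"fn": "move_arm", "kwargs": {
  "steps": [
    [[0,0,0.005,0],[0,0,0,0]]
  ]
}}

```text
t: 14.3
eef_pos: [523.7, -167.8, 77.4]
tcp_rot: [0.822, 0.57, -0.0, -0.0]
wrist_force: [0.3, -0.6, -2.4]
width: 10.7
finger_force: 79.0
```

{"fn": "move_arm", "kwargs": {
  "steps": [
    [[0,0,0.005,0],[0,0,0,0]]
  ]
}}

```text
t: 14.55
eef_pos: [523.7, -167.7, 76.4]
tcp_rot: [0.822, 0.57, -0.0, -0.0]
wrist_force: [-0.1, 0.6, -2.5]
width: 10.3
finger_force: 79.0
```

{"fn": "move_arm", "kwargs": {
  "steps": [
    [[0,0,0.005,0],[0,0,0,0]]
  ]
}}

```text
t: 14.8
eef_pos: [523.7, -167.7, 75.5]
tcp_rot: [0.822, 0.57, -0.0, -0.0]
wrist_force: [-0.4, 0.0, -0.5]
width: 10.8
finger_force: 79.2
```

{"fn": "move_arm", "kwargs": {
  "steps": [
    [[0,0,0.005,0],[0,0,0,0]]
  ]
}}

```text
t: 15.05
eef_pos: [523.8, -167.8, 74.6]
tcp_rot: [0.822, 0.57, 0.0, -0.0]
wrist_force: [-1.6, 0.1, 3.5]
width: 10.9
finger_force: 79.7
```

{"fn": "move_arm", "kwargs": {
  "steps": [
    [[0,0,0.002,0],[0,0,0,0]]
  ]
}}

```text
t: 15.3
eef_pos: [523.8, -167.8, 74.3]
tcp_rot: [0.822, 0.57, 0.0, 0.0]
wrist_force: [-3.1, 0.9, 7.0]
width: 10.8
finger_force: 80.0
```

{"fn": "move_arm", "kwargs": {
  "steps": [
    [[0,-0.002,0,0],[0,0,0,0],[0,0,0,0]]
  ],
  "force": 20
}}

```text
t: 15.68
eef_pos: [523.7, -167.7, 74.3]
tcp_rot: [0.822, 0.57, 0.0, 0.0]
wrist_force: [0.0, -0.1, 5.0]
width: 10.6
finger_force: 79.8
```

{"fn": "move_arm", "kwargs": {
  "steps": [
    [[0,0,0,0],[0,0,0,0],[0,0,0,0],[0,0,0,0]]
  ],
  "jaw": 40
}}

```text
t: 16.18
eef_pos: [523.4, -167.6, 74.1]
tcp_rot: [0.822, 0.57, 0.0, -0.0]
wrist_force: [1.2, -0.3, -0.4]
width: 40.1
finger_force: 0.0
```

{"fn": "move_arm", "kwargs": {
  "steps": [
    [[0,0,-0.15,0],[0,0,-0.25,0],[0,0,-0.25,0],[-0.25,0,0,0],[0,0,0,0],[0,0,0,0]]
  ]
}}

```text
t: 16.92
eef_pos: [505.7, -214.4, 203.9]
tcp_rot: [0.822, 0.57, -0.0, -0.0]
wrist_force: [1.3, 0.3, 0.8]
width: 39.9
finger_force: 0.0
```

```bash
python3 - <<'E'
from h import *
import pickle
s=snap('wrist'); st=env.read_state(); print(st['eef_pos'],st['wrist_force'],st['t'])
pickle.dump(s,open('wf.pkl','wb'))
a=s['img'][:,120:400,::-1]; a=cv2.resize(a,None,fx=1.5,fy=1.5,interpolation=cv2.INTER_CUBIC)
s=snap('side'); pickle.dump(s,open('sf.pkl','wb'))
b=cv2.resize(s['img'][150:240,230:330,::-1],(375,338),interpolation=cv2.INTER_CUBIC)
c=np.zeros((576,795,3),np.uint8); c[:,:420]=a; c[:338,420:]=b; cv2.imwrite('pics/f.png',c)
E
```

```text
[ 505.95607205 -213.84789839  203.86557534] [-0.17072237  0.25849885  0.08682332] 16.975
```

View pics/f.png

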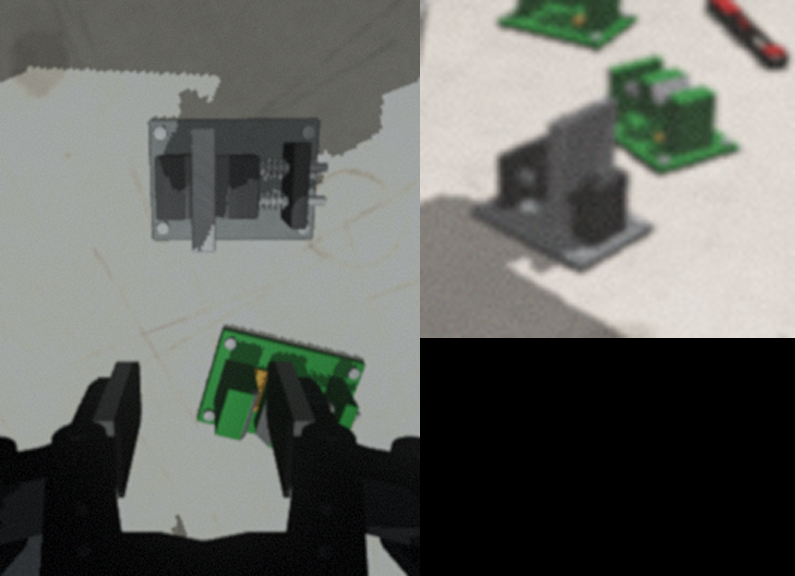

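```bash
python3 plan.py 523.6 -167.7 120 69.5
```

```text
now [ 506.1 -213.6  203.8] 69.56 F [ 0.3  0.4 -0.3] w 40.64 t 17.02 rows 2
[[0.1229, 0.001, 0.2096, 0.004], [0.1229, 0.0009, 0.2096, 0.004]]
```

{"fn": "move_arm", "kwargs": {
  "steps": [
    [[0.123,0.001,0,0],[0.123,0.001,0,0],[0,0,0.15,0],[0,0,0.15,0],[0,0,0.11,0],[0,0,0.03,0],[0,0,0,0],[0,0,0,0]]
  ],
  "jaw": 0
}}

```text
t: 18.02
eef_pos: [524.1, -168.5, 117.0]
tcp_rot: [0.822, 0.57, 0.0, 0.0]
wrist_force: [0.1, -0.5, 0.3]
width: -0.2
finger_force: 0.0
```

{"fn": "move_arm", "kwargs": {
  "steps": [
    [[0,0,0.02,0],[0,0,0.02,0],[0,0,0.01,0],[0,0,0.005,0],[0,0,0,0]]
  ]
}}

```text
t: 18.65
eef_pos: [523.5, -168.5, 105.1]
tcp_rot: [0.822, 0.57, -0.0, -0.0]
wrist_force: [0.2, 0.2, -0.4]
width: 0.0
finger_force: 0.0
```

{"fn": "move_arm", "kwargs": {
  "steps": [
    [[0,0,0.005,0],[0,0,0,0]]
  ]
}}

```text
t: 18.9
eef_pos: [523.5, -168.6, 104.1]
tcp_rot: [0.822, 0.57, 0.0, -0.0]
wrist_force: [0.3, 0.4, 0.5]
width: -0.3
finger_force: 0.0
```

{"fn": "move_arm", "kwargs": {
  "steps": [
    [[0,0,0.003,0],[0,0,0,0]]
  ]
}}

```text
t: 19.15
eef_pos: [523.5, -168.5, 103.5]
tcp_rot: [0.822, 0.57, -0.0, -0.0]
wrist_force: [0.2, 0.3, 0.7]
width: -0.0
finger_force: 0.0
```

{"fn": "move_arm", "kwargs": {
  "steps": [
    [[0,0,0.003,0],[0,0,0,0]]
  ]
}}

```text
t: 19.4
eef_pos: [523.5, -168.5, 102.9]
tcp_rot: [0.822, 0.57, -0.0, -0.0]
wrist_force: [0.4, -0.0, -0.1]
width: 0.0
finger_force: 0.0
```

{"fn": "move_arm", "kwargs": {
  "steps": [
    [[0,0,0.003,0],[0,0,0,0]]
  ]
}}

```text
t: 19.65
eef_pos: [523.5, -168.5, 102.3]
tcp_rot: [0.822, 0.57, 0.0, -0.0]
wrist_force: [-0.4, -0.3, 0.1]
width: 0.3
finger_force: 0.0
```

{"fn": "move_arm", "kwargs": {
  "steps": [
    [[0,0,0.003,0],[0,0,0,0]]
  ]
}}

```text
t: 19.9
eef_pos: [523.5, -168.5, 101.7]
tcp_rot: [0.822, 0.57, 0.0, -0.0]
wrist_force: [-0.2, -0.4, 0.5]
width: -0.1
finger_force: 0.0
```

{"fn": "move_arm", "kwargs": {
  "steps": [
    [[0,0,0.003,0],[0,0,0,0]]
  ]
}}

```text
t: 20.15
eef_pos: [523.7, -168.6, 101.4]
tcp_rot: [0.822, 0.57, 0.0, 0.0]
wrist_force: [-1.5, 0.5, 4.6]
width: 0.3
finger_force: 2.3
```

{"fn": "move_arm", "kwargs": {
  "steps": [
    [[0,0,0.002,0],[0,0,0,0]]
  ]
}}

```text
t: 20.4
eef_pos: [523.8, -168.6, 101.1]
tcp_rot: [0.822, 0.57, 0.0, 0.0]
wrist_force: [-0.9, 0.2, 7.2]
width: -0.1
finger_force: 3.3
```

Stiff, spring-like contact: the plate is on the seat. Retreating now, then a final look.

{"fn": "move_arm", "kwargs": {
  "steps": [
    [[0,0,-0.02,0],[0,0,-0.15,0],[0,0,-0.25,0],[0,0,-0.25,0],[-0.25,0,0,0],[0,0,0,0],[0,0,0,0]]
  ]
}}

```text
t: 21.28
eef_pos: [505.8, -215.2, 234.6]
tcp_rot: [0.822, 0.57, -0.0, -0.0]
wrist_force: [-0.0, 0.1, -0.0]
width: -0.4
finger_force: 0.0
```

```bash
python3 - <<'E'
from h import *
s=snap('wrist'); st=env.read_state(); print(st['eef_pos'],st['wrist_force'],st['t'])
cv2.imwrite('pics/g.png',cv2.resize(s['img'][60:180,200:350,::-1],(750,600),interpolation=cv2.INTER_CUBIC))
E
```

```text
[ 506.02118864 -214.70688728  234.48557994] [-0.78454836  0.38264481  0.43104938] 21.325
```

View pics/g.png

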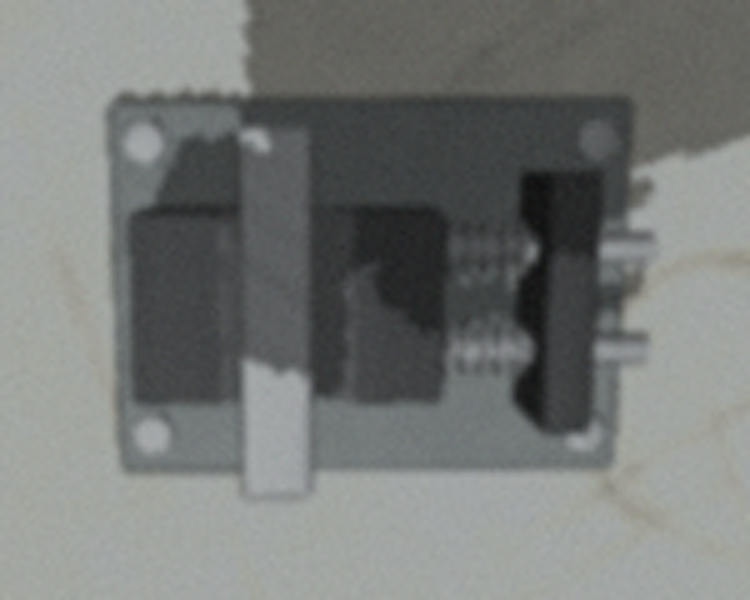

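The plate (columns 242–312) stands square and flat between the jaws, and the arm is clear of it. Handing in.

```bash
python3 -c "
from bench import env; print(env.job_done())"
```

```text
the job is handed in; nothing more can be done
None
```

I seated the 12 mm plate (pinched at 11.8 mm) in the grey jig, let go, and handed the job in at about 21 s; a light push from above met firm resistance, so it rests on the seat, but the hand-in gave no verdict.

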